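# Tip the angle bracket onto its short leg against the drilling fence

### The job

The aluminium angle bracket is lying on its long leg on the drilling board, with its short leg standing up. Roll it over its corner so that it stands on its short leg, without lifting it clear of the board, then slide it along the board until the back of the long leg stands flush against the dark wooden fence, its whole width on the fence, ready for drilling. Let go of it and leave the nail tin, the sanding block and the masking tape where they are.

Things in the scene. Friction and masses are not known exactly. Their poses are not given: they have to be found in the camera images.
- bracket: Loose aluminium L-bracket, 0.2-0.4 kg; legs 10 mm thick, 50 mm wide, square to each other. Origin: middle of the outer corner edge. x: along the long leg's outer face (125 mm); z: along the short leg's (85 mm); y: along the edge (legs reach +-25). Metal on the +x, +z side. At the start z is up, x points roughly at the fence; standing on its short leg, x is up, z away from the fence.
- drill_board: Plywood board fixed to the worktop, 18 mm thick, 150 mm wide (y), dark wooden fence across one end. Origin: at worktop height below the middle of the fence's front face; x points from the board into the fence, z up. Free board top: x = -280 to 0 mm, 18 mm above the origin. Fence: x = 0 to 32, y = -75 to 75, rising 30 mm above the board's top.
- nail_tin: Loose round nail tin with a dark red lid, 73 mm across, 60 mm high, a bystander; origin at the centre of its underside.
- sanding_block: Loose brown sanding block, 66 x 110 x 33 mm, a bystander; origin at the centre of its underside.
- masking_tape: Loose roll of pale masking tape lying flat, 90 mm across, 25 mm high, a bystander; origin at the centre of its underside.
There are look-alikes about, which are no part of the job. Leave any orange look-alike of the bracket alone.

How it is judged (in metres and radians):
On the way:
1. the bracket stands on its short leg on the board, long leg up (within about 6 degrees) (angle between bracket's own x axis and vertical below 0.1 rad and z of bracket in the frame of drill_board below 0.026 m), for 0.2 s.
At the end, for the whole second after the job is handed in: The bracket stands at rest on its short leg on the board, long leg upright within 3.4 degrees, the middle of its corner edge within 6 mm of the fence's face, square to the fence within 5 degrees, its whole width along the fence (corner middle within 52 mm of the fence's middle) (angle between bracket's own x axis and vertical below 0.06 rad and x of bracket in the frame of drill_board between -0.006 and 0.004 m and y of bracket in the frame of drill_board between -0.052 and 0.052 m and z of bracket in the frame of drill_board below 0.022 m and angle between the z axis of bracket and the x axis of drill_board, either way round below 0.09 rad and linear speed of bracket below 0.01 m/s and angular speed of bracket below 0.1 rad/s); the robot touches nothing.
It fails at once if the bracket is lifted clear of the board (corner more than 35 mm above the board's top) (z of bracket in the frame of drill_board above 0.053 m).
It fails at once if the nail tin is moved by more than 30 mm (distance of nail_tin from where it was at the start of the episode above 0.03 m).
It fails at once if the sanding block is moved by more than 30 mm (distance of sanding_block from where it was at the start of the episode above 0.03 m).
It fails at once if the masking tape is moved by more than 30 mm (distance of masking_tape from where it was at the start of the episode above 0.03 m).
It also fails if it takes over 48 s, if anything falls off the work surface, if the arm or the gripper's body presses on something with over 40 N, if the wrist force passes 120 N, or if a joint passes its speed limit or range.

### The arm

A 7-joint arm with a two-finger parallel gripper is mounted at the origin on a cart in front of the work surface, level with it; the furniture and walls round the work are solid. World frame = base frame: x ahead of the robot, y to its left, z up, the work surface at z = 0. Lengths are in mm, angles in rad, forces in N, time in s.
With the tool pointing down it reaches from about 425 to 875 mm from the base axis. Payload 4.7 kg.
Tool frame: the origin (TCP) lies on the front face of the gripper's body, between the roots of the fingers; the fingertips stand 73 mm ahead of it and the grasp point (between the pads) lies 54 mm ahead of it (grip_depth is the distance from the TCP to the grasp point, in mm); z points along the fingers, y is the direction in which the jaws open and shut (so a half turn about z gives the same grasp; the last joint's range is limited). The gripper opens to 85 mm and grips with 20 to 120 N. Pads are 22 mm wide; open, the fingers measure 114 mm over their backs; the gripper's body (76 mm by 85 mm) begins 54 mm behind the grasp point. The pads swing forward as they close: fully open they stand 13 mm farther back than shut.
Start: joints at [1.27, 0.321, -0.07, 1.45, 0.023, 1.371, -0.057], TCP at [201.239, -618.078, 303.949] pointing down, gripper open.
Joint ranges: [-2.86, 2.86], [-0.3, 2.09], [-1.38, 1.24], [0.06, 2.45], [-1.56, 4.7], [0.09, 2.05], [-2.69, 2.69]. Speed limits (rad/s): [2.57, 2.57, 3.14, 3.14, 3.14, 3.14, 3.14].

### API

Orientations are given as a rotation vector (axis times angle).
In Python, from plant import * gives the robot as it stands. The module is installed in compiled form; this text tells all that it offers.
- The arm moves only by the shell command python3 -m pendant 'ROWS' [FORCE]. ROWS is JSON, a list of rows, each an object of numbers: "tx", "ty", "tz": the shift along the tool's x, y, z in mm; "rx", "ry", "rz": the turn, a rotation vector about the tool's x, y, z in rad; "fingers": the finger opening in mm, from 0 to 85.4. A call has 1 to 20 rows; each row is the pose to reach, as a shift and turn from the pose measured when the call began, along the tool's axes at that moment; what a row does not reach only later rows make up. A row lasts 1/12 s, in which the tool goes at most 41.7 mm and 7.16 degrees, less where a joint would pass 70% of its speed; a pose out of reach is approached as far as the arm can. A call with a gripper value outside its range is refused whole. The fingers move at their own pace and stop on an object; FORCE is the grip in N (left out, the last holds). Time passes only in rows, so rows that repeat a pose let the fingers close. It gives the time, the measured TCP pose, the force and the opening at its end, in the units of the state.
- read_state(): the state, without advancing time (a new reading comes with each control period).
- camera(name): name is "scene" or "top" or "wrist"; returns a dict with "pixels" (480x640x3 uint8, red, green, blue), "mtx" (3x3 intrinsics, pixels), "extrinsics" (4x4, takes a point from world to camera coordinates). Camera axes: x right, y up, looking along -z (the intrinsics and any distortion apply to the point x, -y, -z); pixel columns grow to the right and rows downward; lengths in mm; the calibration is good to about 2 mm. A picture is of the moment at which its call begins. There is no depth.
- job_done(): hands the job in, once; it reports no verdict.
The state is a dict: "time_s": time; "joint_positions": joint angles; "joint_vel": joint speeds; "joint_torque": joint torques, N m; "position": TCP position; "ee_rot": TCP orientation; "wrist_force": force on the tool from outside, world axes, zero at the start; "moment": the same for the moment, N m; "width": finger opening in mm.
Only numpy, scipy, OpenCV 4.12 (cv2) and the standard library are available. Lean on these libraries where they do the work, as an engineer would, in place of code of your own. Each camera call takes 0.05 s, during which the arm holds its last target.

## Working session

There is one attempt and no reset: what is moved stays moved. The work goes in short steps, Python scripts to look and compute and a shell command to move; the robot and the scene stay as the last step left them, time stands still between calls to the robot, and variables do not carry over. Pictures are saved under pics/ and viewed, and the job is handed in when it is done.

```bash
mkdir -p pics; cat > h.py <<'E'
from plant import *
import numpy as np, cv2
from scipy.spatial.transform import Rotation as R
def snap(n,f):
    c=camera(n); cv2.imwrite('pics/'+f,c['pixels'][:,:,::-1]); 
    np.savez('pics/'+f[:-4]+'.npz',**{k:np.array(v) for k,v in c.items()}); return c
def load(f): return dict(np.load('pics/'+f+'.npz'))
def ray(c,u,v,z):
    E=np.array(c['extrinsics']);K=np.array(c['mtx'])
    d=np.linalg.solve(K,[u,v,1.]); d=np.array([d[0],-d[1],-d[2]])
    Rm=E[:3,:3];o=-Rm.T@E[:3,3]; w=Rm.T@d
    return o+w*(z-o[2])/w[2]
def proj(c,P):
    E=np.array(c['extrinsics']);K=np.array(c['mtx']);p=E[:3,:3]@np.array(P,float)+E[:3,3]
    q=K@np.array([p[0],-p[1],-p[2]]);return q[:2]/q[2]
E
python3 - <<'E'
from h import *
for n in ['scene','top','wrist']:
    c=snap(n,n+'0.png'); print([k for k in c],np.array(c['mtx']).round(1).tolist()); E=np.array(c['extrinsics']);print((-E[:3,:3].T@E[:3,3]).round(), E[:3,:3].round(2).tolist())
print(read_state())
E
```

```text
['pixels', 'mtx', 'extrinsics'] [[622.3, 0.0, 330.3], [0.0, 622.3, 238.7], [0.0, 0.0, 1.0]]
[  -73. -1401.  1016.] [[0.89, -0.45, 0.02], [0.24, 0.51, 0.83], [-0.39, -0.73, 0.56]]
['pixels', 'mtx', 'extrinsics'] [[591.5, 0.0, 319.5], [0.0, 591.5, 234.6], [0.0, 0.0, 1.0]]
[ 256. -124. 1647.] [[-0.08, -1.0, -0.0], [0.98, -0.08, 0.2], [-0.2, 0.01, 0.98]]
['pixels', 'mtx', 'extrinsics'] [[367.1, 0.0, 316.1], [0.0, 367.1, 238.0], [0.0, 0.0, 1.0]]
[ 274. -594.  375.] [[0.31, -0.95, -0.0], [0.91, 0.3, -0.3], [0.28, 0.09, 0.96]]
{'time_s': 0.15, 'joint_positions': array([ 1.2700807 ,  0.3216246 , -0.07008459,  1.45141597,  0.02257518,
        1.37080302, -0.05690994]), 'joint_vel': array([-6.06299922e-04, -4.32614314e-03,  1.51802444e-03, -3.95744367e-03,
       -8.88332213e-04, -6.06613779e-04, -2.95388263e-05]), 'joint_torque': array([ 1.08301720e-04, -4.94093978e+01, -3.82743264e-01, -3.14686704e+01,
        1.30059844e-02,  8.25957279e-03, -3.55004559e-06]), 'position': array([ 201.13932707, -617.7692723 ,  303.08228945]), 'ee_rot': array([-3.10133317e+00, -4.92261892e-01,  4.59190726e-04]), 'wrist_force': array([-0.34283568,  0.23074195,  0.13914372]), 'moment': array([0.05287023, 0.02650845, 0.0037598 ]), 'width': 85.33185403818825}
```

View pics/scene0.png

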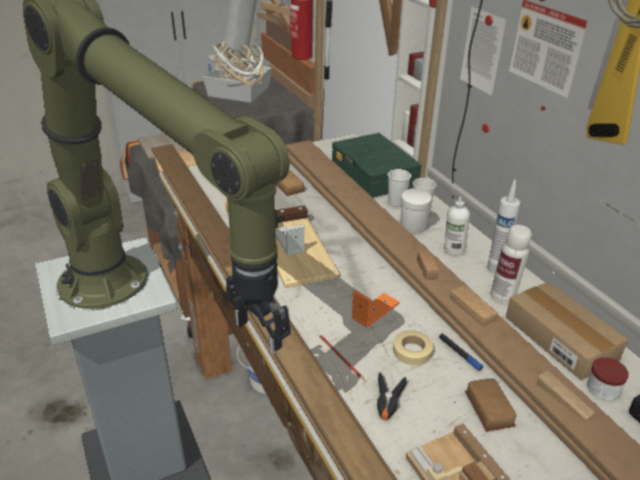

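View pics/top0.png

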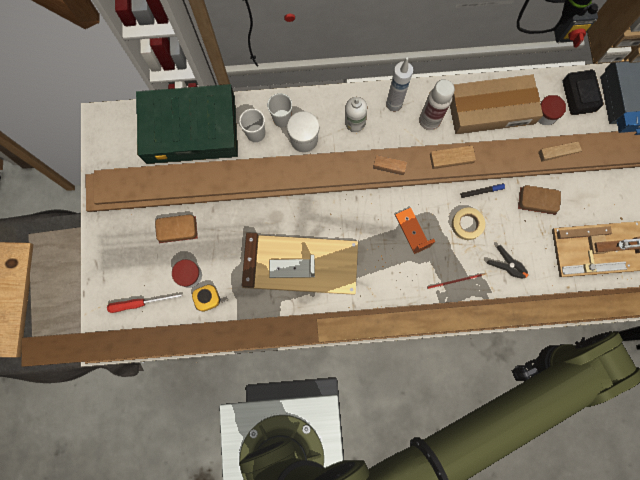

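View pics/wrist0.png

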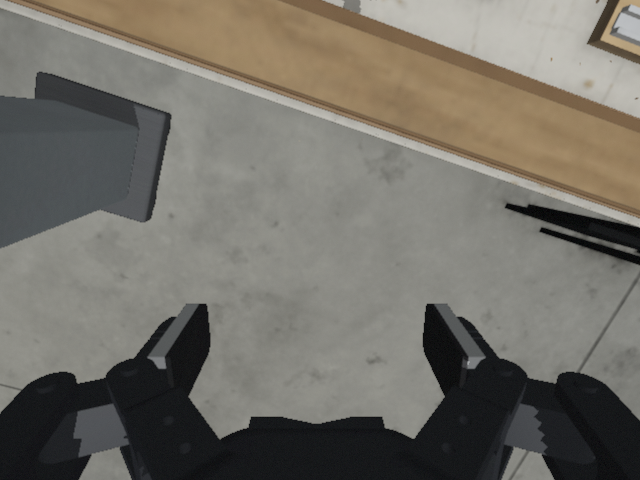

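```bash
python3 - <<'E'
from h import *
c=load('top0')
a=c['pixels'][205:305,225:375,::-1]; cv2.imwrite('pics/crop_top.png',cv2.resize(a,(800,533),interpolation=cv2.INTER_CUBIC))
s=load('scene0')
a=s['pixels'][195:305,250:350,::-1]; cv2.imwrite('pics/crop_scene.png',cv2.resize(a,(545,600),interpolation=cv2.INTER_CUBIC))
E
```

```text
(no output)
```

View pics/crop_top.png

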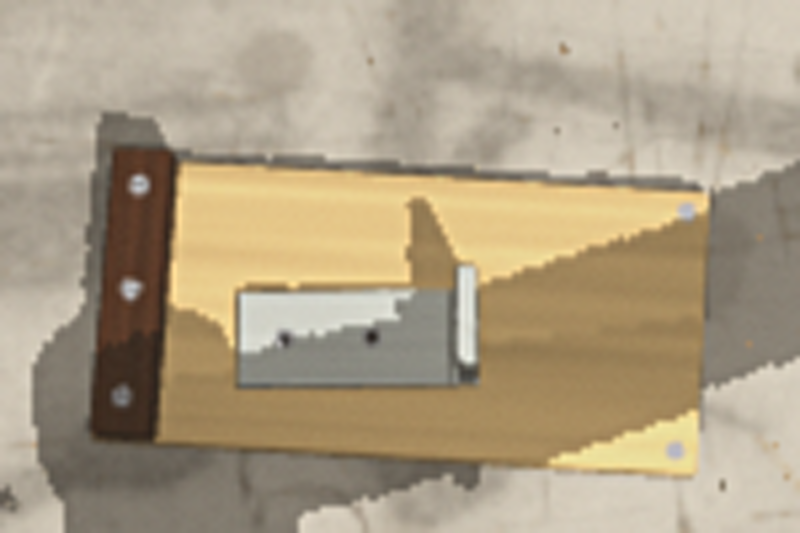

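View pics/crop_scene.png

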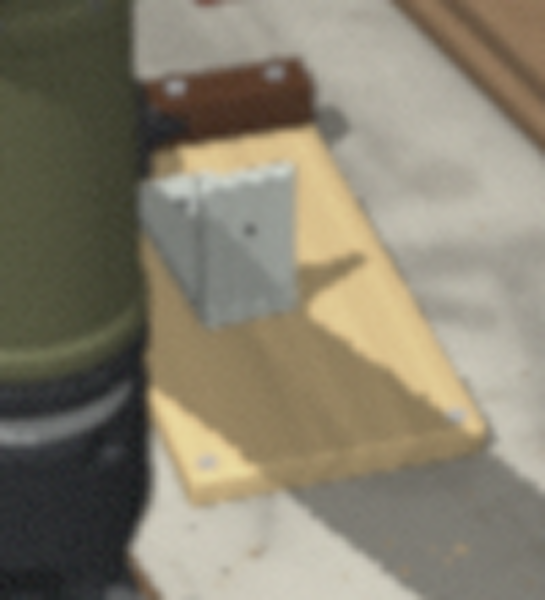

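```bash
python3 - <<'E'
from h import *
c=load('top0')
def f(n,x,y,z): 
    p=ray(c,225+(x+.5)/5.3333-.5,205+(y+.5)/5.3333-.5,z); print(n,p.round(1)); return p
for n,x,y,z in [('fenceFT far',175,153,48),('fenceFT near',155,440,48),('fence back far',113,147,48),('fence back near',92,437,48),
 ('board end far',709,190,18),('board end near',695,475,18),
 ('long end far',237,292,28),('long end near',237,386,28),('short top outer far',476,265,103),('short top outer near',478,364,103),('short top inner far',457,265,103),('corner bot near',478,384,18)]: f(n,x,y,z)
E
```

```text
fenceFT far [600.3  24.2  48. ]
fenceFT near [452.4  43.4  48. ]
fence back far [606.1  56.   48. ]
fence back near [456.5  75.2  48. ]
board end far [ 563.7 -251.8   18. ]
board end near [ 415.  -230.4   18. ]
long end far [528.3  -1.6  28. ]
long end near [479.3   1.6  28. ]
short top outer far [ 519.5 -126.4  103. ]
short top outer near [ 470.  -123.4  103. ]
short top inner far [ 520.2 -117.   103. ]
corner bot near [ 471.4 -122.5   18. ]
```

```bash
cat >> h.py <<'E'
psi_b=np.arctan2(.067,.998)   # bracket x-axis rotated -psi from +y
def tgt(yawdeg,tilt):
    # tool: y along jaw = (cos,sin) of yaw, tilt about jaw axis (deg; 0 = down, 90 = z horizontal to +y side)
    a=np.radians(yawdeg); y=np.array([np.cos(a),np.sin(a),0]); z=np.array([0,0,-1.]); x=np.cross(y,z)
    return R.from_rotvec(y*np.radians(tilt))*R.from_matrix(np.c_[x,y,z])
def rel(p,Rt,s=None):
    s=s or read_state(); R0=R.from_rotvec(s['ee_rot'])
    t=R0.inv().apply(np.array(p)-s['position']); r=(R0.inv()*Rt).as_rotvec()
    d=np.linalg.norm(t);
    print('t',t.round(1),'r',r.round(3),'rows>=',max(d/41.7,np.degrees(np.linalg.norm(r))/7.16).round(1))
def st():
    s=read_state(); print('t',s['time_s'],'p',s['position'].round(1),'R',R.from_rotvec(s['ee_rot']).as_matrix().round(3).tolist(),'j',s['joint_positions'].round(2),'F',s['wrist_force'].round(1),'M',s['moment'].round(2),'w',round(s['width'],1))
E
python3 -c "
from h import *
rel([502,-25,250],tgt(-3.8,0))"
```

```text
t [ 469.6 -470.4   53.7] r [-1.00e-03 -1.00e-03 -1.19e+00] rows>= 16.0
```

```bash
python3 -m pendant '[{"tx":157,"ty":-157,"tz":10,"rz":-0.4},{"tx":157,"ty":-157,"tz":10,"rz":-0.4},{"tx":157,"ty":-157,"tz":10,"rz":-0.4},{"tx":157,"ty":-157,"tz":10,"rz":-0.4},{"tx":157,"ty":-157,"tz":10,"rz":-0.4},{"tx":314,"ty":-314,"tz":25,"rz":-0.8},{"tx":314,"ty":-314,"tz":25,"rz":-0.8},{"tx":314,"ty":-314,"tz":25,"rz":-0.8},{"tx":314,"ty":-314,"tz":25,"rz":-0.8},{"tx":314,"ty":-314,"tz":25,"rz":-0.8},{"tx":470,"ty":-470,"tz":53,"rz":-1.19},{"tx":470,"ty":-470,"tz":53,"rz":-1.19},{"tx":470,"ty":-470,"tz":53,"rz":-1.19},{"tx":470,"ty":-470,"tz":53,"rz":-1.19},{"tx":470,"ty":-470,"tz":53,"rz":-1.19},{"tx":470,"ty":-470,"tz":53,"rz":-1.19},{"tx":470,"ty":-470,"tz":53,"rz":-1.19}]'; python3 -c "
from h import *
st()
rel([502,-196,200],tgt(-3.8,90))"
```

```text
t 0.15 p [ 201.1 -617.8  303.1] R [[0.951, 0.31, -0.001], [0.31, -0.951, 0.001], [-0.0, -0.001, -1.0]] j [ 1.27  0.32 -0.07  1.45  0.02  1.37 -0.06] F [-0.3  0.2  0.1] M [0.05 0.03 0.  ] w 85.3
t [ 416.7 -307.7  103.5] r [ 0.923  1.365 -0.925] rows>= 15.1validation failed for argument at $[0]...
```

```bash
python3 -m pendant '[{"tx":157,"ty":-157,"tz":10,"rx":0,"ry":0,"rz":-0.4,"fingers":85}]'; python3 -c "
from h import *
st()"
```

```text
time_s: 0.23
position: [213.7, -586.1, 300.2]
ee_rot: [3.068, 0.67, -0.008]
wrist_force: [-0.5, 0.0, 0.4]
width: 85.2
t 0.2333 p [ 213.7 -586.1  300.2] R [[0.909, 0.417, -0.005], [0.417, -0.909, -0.002], [-0.005, 0.0, -1.0]] j [ 1.26  0.27 -0.1   1.52  0.03  1.35  0.01] F [-0.5  0.   0.4] M [0.01 0.07 0.04] w 85.2
```

All keys are needed. Continue to above the leg.

```bash
python3 -c "
from h import *
rel([502,-25,250],tgt(-3.8,0))"
```

```text
t [ 496.2 -389.8   47.7] r [-0.003  0.005 -1.074] rows>= 15.2
```

```bash
python3 -m pendant '[{"tx":248,"ty":-195,"tz":24,"rx":0,"ry":0,"rz":-0.54,"fingers":70},{"tx":248,"ty":-195,"tz":24,"rx":0,"ry":0,"rz":-0.54,"fingers":70},{"tx":248,"ty":-195,"tz":24,"rx":0,"ry":0,"rz":-0.54,"fingers":70},{"tx":248,"ty":-195,"tz":24,"rx":0,"ry":0,"rz":-0.54,"fingers":70},{"tx":248,"ty":-195,"tz":24,"rx":0,"ry":0,"rz":-0.54,"fingers":70},{"tx":248,"ty":-195,"tz":24,"rx":0,"ry":0,"rz":-0.54,"fingers":70},{"tx":496,"ty":-390,"tz":48,"rx":0,"ry":0,"rz":-1.074,"fingers":70},{"tx":496,"ty":-390,"tz":48,"rx":0,"ry":0,"rz":-1.074,"fingers":70},{"tx":496,"ty":-390,"tz":48,"rx":0,"ry":0,"rz":-1.074,"fingers":70},{"tx":496,"ty":-390,"tz":48,"rx":0,"ry":0,"rz":-1.074,"fingers":70},{"tx":496,"ty":-390,"tz":48,"rx":0,"ry":0,"rz":-1.074,"fingers":70},{"tx":496,"ty":-390,"tz":48,"rx":0,"ry":0,"rz":-1.074,"fingers":70},{"tx":496,"ty":-390,"tz":48,"rx":0,"ry":0,"rz":-1.074,"fingers":70},{"tx":496,"ty":-390,"tz":48,"rx":0,"ry":0,"rz":-1.074,"fingers":70},{"tx":496,"ty":-390,"tz":48,"rx":0,"ry":0,"rz":-1.074,"fingers":70},{"tx":496,"ty":-390,"tz":48,"rx":0,"ry":0,"rz":-1.074,"fingers":70}]'; python3 -c "
from h import *
st()
rel([502,-196,220],tgt(-3.8,90))
snap('wrist','w1.png');snap('top','t1.png')"
```

```text
time_s: 1.57
position: [503.6, -15.7, 249.7]
ee_rot: [-2.279, -2.157, -0.001]
wrist_force: [0.1, 1.1, 0.3]
width: 70.1
t 1.5667 p [503.6 -15.7 249.7] R [[0.055, 0.998, -0.002], [0.998, -0.055, 0.003], [0.003, -0.003, -1.0]] j [ 0.68  0.09 -0.73  1.86  0.06  1.22 -0.12] F [0.1 1.1 0.3] M [ 0.05  0.09 -0.04] w 70.1
t [-180.2    8.3   29.1] r [-0.011  1.568  0.007] rows>= 12.5
```

View pics/w1.png

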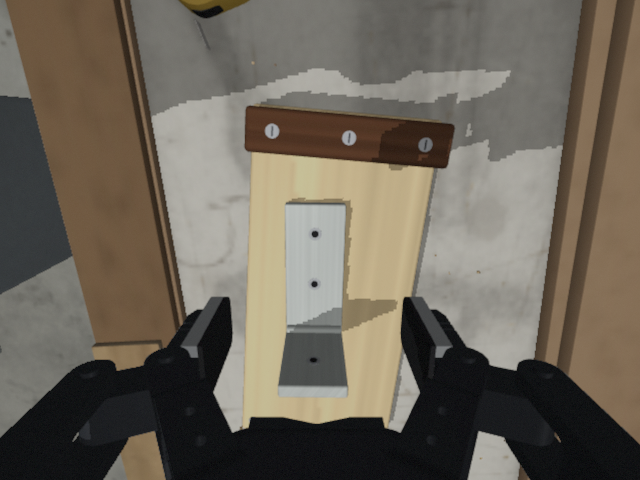

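```bash
python3 - <<'E'
from h import *
c=load('w1')
for n,u,v,z in [('end L',286,203,28),('end R',346,203,28),('inner L',286.5,327,28),('inner R',341.5,327,28),('short top outer L',278,396,103),('short top outer R',347,396,103),('fence base L',252,152,18),('fenceTop front L',246,151,48),('ftR',447,167,48)]: print(n,ray(c,u,v,z).round(1))
E
python3 -m pendant '[{"tx":-180,"ty":8,"tz":29,"rx":0,"ry":1.568,"rz":0,"fingers":70},{"tx":-180,"ty":8,"tz":29,"rx":0,"ry":1.568,"rz":0,"fingers":70},{"tx":-180,"ty":8,"tz":29,"rx":0,"ry":1.568,"rz":0,"fingers":70},{"tx":-180,"ty":8,"tz":29,"rx":0,"ry":1.568,"rz":0,"fingers":70},{"tx":-180,"ty":8,"tz":29,"rx":0,"ry":1.568,"rz":0,"fingers":70},{"tx":-180,"ty":8,"tz":29,"rx":0,"ry":1.568,"rz":0,"fingers":70},{"tx":-180,"ty":8,"tz":29,"rx":0,"ry":1.568,"rz":0,"fingers":70},{"tx":-180,"ty":8,"tz":29,"rx":0,"ry":1.568,"rz":0,"fingers":70},{"tx":-180,"ty":8,"tz":29,"rx":0,"ry":1.568,"rz":0,"fingers":70},{"tx":-180,"ty":8,"tz":29,"rx":0,"ry":1.568,"rz":0,"fingers":70},{"tx":-180,"ty":8,"tz":29,"rx":0,"ry":1.568,"rz":0,"fingers":70},{"tx":-180,"ty":8,"tz":29,"rx":0,"ry":1.568,"rz":0,"fingers":70},{"tx":-180,"ty":8,"tz":29,"rx":0,"ry":1.568,"rz":0,"fingers":70},{"tx":-180,"ty":8,"tz":29,"rx":0,"ry":1.568,"rz":0,"fingers":70}]'; python3 -c "
from h import *
st()
rel([502,-196,220],tgt(-3.8,90))
snap('top','t2.png');snap('scene','s2.png')"
```

```text
end L [480.    1.6  28. ]
end R [528.7  -1.   28. ]
inner L [ 471.5 -111.9   28. ]
inner R [ 521.1 -114.6   28. ]
short top outer L [ 470.4 -123.4  103. ]
short top outer R [ 519.8 -126.   103. ]
fence base L [454.9  42.9  18. ]
fenceTop front L [455.9  45.5  48. ]
ftR [602.3  26.   48. ]
time_s: 2.83
position: [496.5, -205.0, 216.5]
ee_rot: [-1.262, -1.168, -1.25]
wrist_force: [-0.7, 0.2, -0.5]
width: 70.0
t 2.8333 p [ 496.5 -205.   216.5] R [[0.012, 0.998, 0.066], [-0.002, -0.066, 0.998], [1.0, -0.012, 0.001]] j [ 1.2   0.88 -0.61  1.58 -0.77  1.8   0.7 ] F [-0.7  0.2 -0.5] M [-1.05  0.    0.01] w 70.0
t [3.6 4.9 9.3] r [-0.    -0.001 -0.012] rows>= 0.3
```

View pics/s2.png

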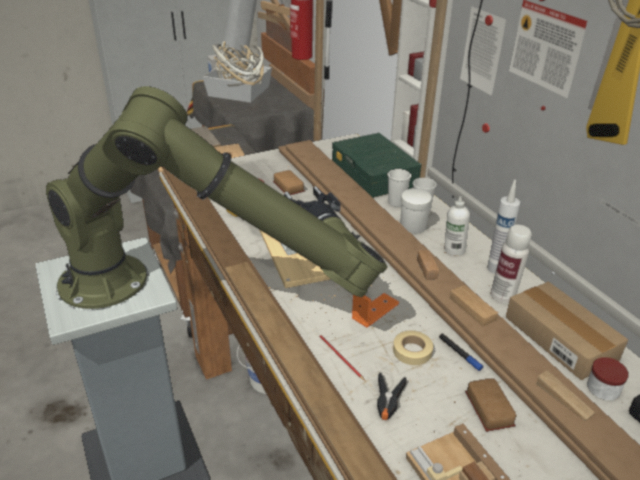

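```bash
python3 - <<'E'
from h import *
s=load('s2');t=load('t2')
p=np.array([496.5,-205,216.5]);z=np.array([.066,.998,0])
for d in range(0,400,50): print(d,(p-z*d).round(0),proj(s,p-z*d).round(),proj(t,p-z*d).round())
c=load('top0')
for uv in [(397,211),(411,207),(433,240),(418,251)]: print('orange',[ray(c,*uv,zz).round()[:2] for zz in (0,85)])
rel([498,-30,200],tgt(-3.2,0))
E
```

```text
0 [ 496. -205.  216.] [309. 205.] [346. 253.]
50 [ 493. -255.  216.] [317. 215.] [366. 253.]
100 [ 490. -305.  216.] [325. 226.] [387. 252.]
150 [ 487. -355.  216.] [333. 237.] [407. 252.]
200 [ 483. -405.  216.] [342. 248.] [428. 252.]
250 [ 480. -454.  216.] [352. 261.] [448. 251.]
300 [ 477. -504.  216.] [362. 274.] [468. 251.]
350 [ 473. -554.  216.] [372. 288.] [489. 251.]
orange [array([ 643., -374.]), array([ 623., -361.])]
orange [array([ 651., -415.]), array([ 631., -400.])]
orange [array([ 550., -466.]), array([ 535., -449.])]
orange [array([ 522., -420.]), array([ 508., -405.])]
t [-18.7 -11.  174. ] r [ 1.000e-03 -1.565e+00 -1.200e-02] rows>= 12.5
```

View pics/t2.png

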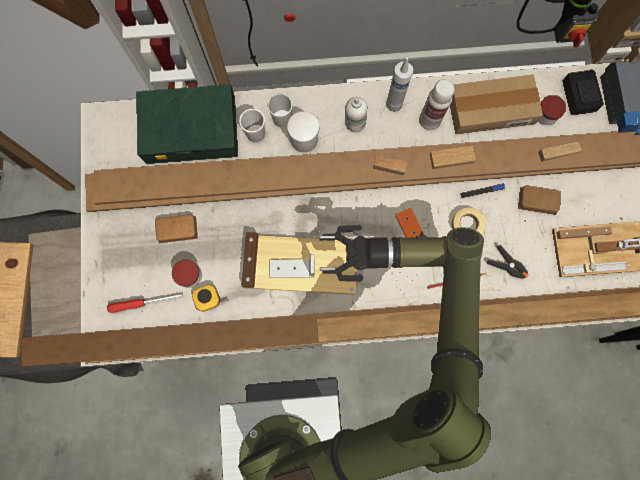

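```bash
python3 -c "
from h import *
rel([501.2,-30,150],tgt(-3.7,0))"

```

```text
t [-68.6  -7.4 174.5] r [-0.005 -1.565 -0.005] rows>= 12.5
```

```bash
python3 -m pendant '[{"tx":-18,"ty":-7,"tz":174,"rx":-0.005,"ry":-1.565,"rz":-0.005,"fingers":62},{"tx":-18,"ty":-7,"tz":174,"rx":-0.005,"ry":-1.565,"rz":-0.005,"fingers":62},{"tx":-18,"ty":-7,"tz":174,"rx":-0.005,"ry":-1.565,"rz":-0.005,"fingers":62},{"tx":-18,"ty":-7,"tz":174,"rx":-0.005,"ry":-1.565,"rz":-0.005,"fingers":62},{"tx":-18,"ty":-7,"tz":174,"rx":-0.005,"ry":-1.565,"rz":-0.005,"fingers":62},{"tx":-18,"ty":-7,"tz":174,"rx":-0.005,"ry":-1.565,"rz":-0.005,"fingers":62},{"tx":-18,"ty":-7,"tz":174,"rx":-0.005,"ry":-1.565,"rz":-0.005,"fingers":62},{"tx":-18,"ty":-7,"tz":174,"rx":-0.005,"ry":-1.565,"rz":-0.005,"fingers":62},{"tx":-18,"ty":-7,"tz":174,"rx":-0.005,"ry":-1.565,"rz":-0.005,"fingers":62},{"tx":-18,"ty":-7,"tz":174,"rx":-0.005,"ry":-1.565,"rz":-0.005,"fingers":62},{"tx":-68,"ty":-7,"tz":174,"rx":-0.005,"ry":-1.565,"rz":-0.005,"fingers":62},{"tx":-68,"ty":-7,"tz":174,"rx":-0.005,"ry":-1.565,"rz":-0.005,"fingers":62},{"tx":-68,"ty":-7,"tz":174,"rx":-0.005,"ry":-1.565,"rz":-0.005,"fingers":62},{"tx":-68,"ty":-7,"tz":174,"rx":-0.005,"ry":-1.565,"rz":-0.005,"fingers":62},{"tx":-68,"ty":-7,"tz":174,"rx":-0.005,"ry":-1.565,"rz":-0.005,"fingers":62}]'; python3 -c "
from h import *
st()
rel([501.2,-30,100],tgt(-3.7,0))
snap('wrist','w3.png')"
```

```text
time_s: 4.18
position: [502.2, -29.5, 152.5]
ee_rot: [2.286, 2.151, 0.003]
wrist_force: [-0.3, -1.0, 0.5]
width: 62.0
t 4.1833 p [502.2 -29.5 152.5] R [[0.061, 0.998, 0.003], [0.998, -0.061, -0.0], [-0.0, 0.003, -1.0]] j [ 0.59  0.19 -0.64  1.97  0.13  1.02 -0.16] F [-0.3 -1.   0.5] M [-0.05 -0.06 -0.02] w 62.0
t [-0.5 -1.1 52.5] r [0.003 0.    0.003] rows>= 1.3
```

View pics/w3.png

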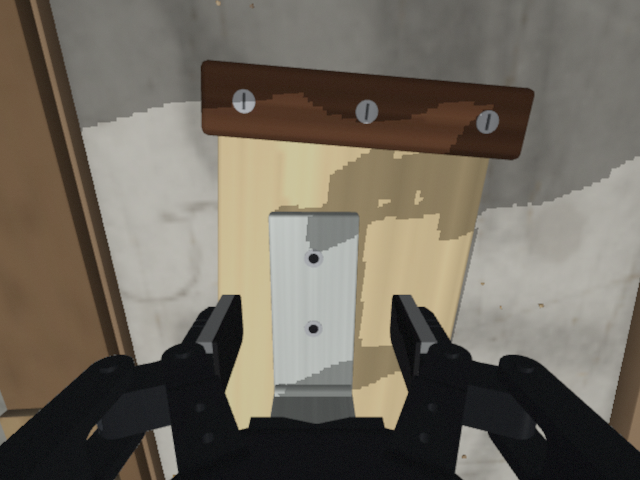

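```bash
python3 -m pendant '[{"tx":0,"ty":-1,"tz":30,"rx":0.003,"ry":0,"rz":0,"fingers":62},{"tx":0,"ty":-1,"tz":54,"rx":0.003,"ry":0,"rz":0,"fingers":62},{"tx":0,"ty":-1,"tz":57,"rx":0.003,"ry":0,"rz":0,"fingers":62},{"tx":0,"ty":-1,"tz":58,"rx":0.003,"ry":0,"rz":0,"fingers":62},{"tx":0,"ty":-1,"tz":58,"rx":0.003,"ry":0,"rz":0,"fingers":62}]'; python3 -c "
from h import *
st()
"
python3 -m pendant '[{"tx":0,"ty":0,"tz":2,"rx":0,"ry":0,"rz":0,"fingers":62},{"tx":0,"ty":0,"tz":3,"rx":0,"ry":0,"rz":0,"fingers":62},{"tx":0,"ty":0,"tz":3,"rx":0,"ry":0,"rz":0,"fingers":62}]'
```

```text
time_s: 4.65
position: [501.9, -31.7, 95.1]
ee_rot: [2.293, 2.147, 0.002]
wrist_force: [0.5, 0.3, 0.8]
width: 62.0
t 4.65 p [501.9 -31.7  95.1] R [[0.066, 0.998, 0.001], [0.998, -0.066, 0.001], [0.001, 0.001, -1.0]] j [ 0.57  0.28 -0.62  2.01  0.2   0.91 -0.22] F [0.5 0.3 0.8] M [ 0.06 -0.06  0.01] w 62.0
time_s: 4.9
position: [502.5, -32.0, 92.9]
ee_rot: [2.293, 2.145, 0.003]
wrist_force: [-0.6, 0.3, -0.5]
width: 62.3
```

```bash

python3 -m pendant '[{"tx":0,"ty":0,"tz":2,"rx":0,"ry":0,"rz":0,"fingers":62},{"tx":0,"ty":0,"tz":4,"rx":0,"ry":0,"rz":0,"fingers":62},{"tx":0,"ty":0,"tz":4,"rx":0,"ry":0,"rz":0,"fingers":62}]'
python3 -m pendant '[{"tx":0,"ty":0,"tz":1,"rx":0,"ry":0,"rz":0,"fingers":62},{"tx":0,"ty":0,"tz":2,"rx":0,"ry":0,"rz":0,"fingers":62},{"tx":0,"ty":0,"tz":2,"rx":0,"ry":0,"rz":0,"fingers":62}]'
python3 -c "
from h import *
snap('wrist','w4.png')"
```

```text
time_s: 5.15
position: [502.4, -32.0, 88.8]
ee_rot: [2.293, 2.146, 0.003]
wrist_force: [-0.4, -0.3, -0.2]
width: 62.3
time_s: 5.4
position: [502.2, -31.9, 86.5]
ee_rot: [2.293, 2.146, 0.002]
wrist_force: [-0.3, 0.4, 0.3]
width: 62.1
```

View pics/w4.png

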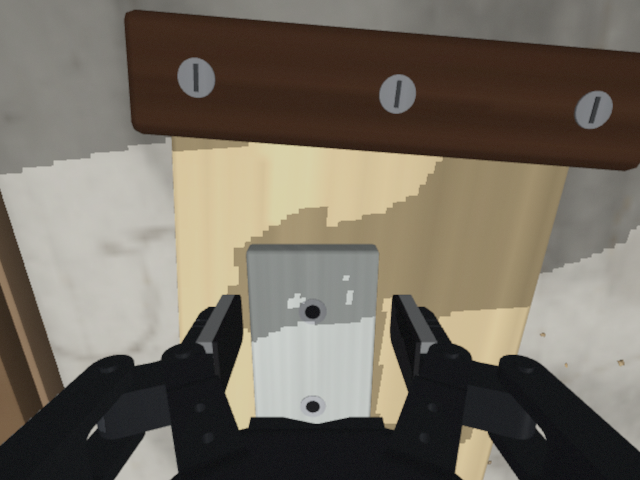

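```bash

python3 -m pendant '[{"tx":0,"ty":0,"tz":0,"rx":0,"ry":0,"rz":0,"fingers":53},{"tx":0,"ty":0,"tz":0,"rx":0,"ry":0,"rz":0,"fingers":53},{"tx":0,"ty":0,"tz":0,"rx":0,"ry":0,"rz":0,"fingers":53},{"tx":0,"ty":0,"tz":0,"rx":0,"ry":0,"rz":0,"fingers":53}]' 40
python3 -m pendant '[{"tx":0,"ty":0,"tz":0,"rx":0,"ry":0,"rz":0,"fingers":45},{"tx":0,"ty":0,"tz":0,"rx":0,"ry":0,"rz":0,"fingers":45},{"tx":0,"ty":0,"tz":0,"rx":0,"ry":0,"rz":0,"fingers":45},{"tx":0,"ty":0,"tz":0,"rx":0,"ry":0,"rz":0,"fingers":45},{"tx":0,"ty":0,"tz":0,"rx":0,"ry":0,"rz":0,"fingers":45}]' 40
python3 -c "
from h import *
st()"
```

```text
time_s: 5.78
position: [502.3, -31.8, 87.1]
ee_rot: [2.293, 2.146, 0.002]
wrist_force: [-1.9, 0.1, 5.5]
width: 53.0
time_s: 6.2
position: [502.7, -31.8, 87.9]
ee_rot: [2.292, 2.146, 0.002]
wrist_force: [-1.6, 0.2, 6.9]
width: 48.8
t 6.2 p [502.7 -31.8  87.9] R [[0.066, 0.998, 0.002], [0.998, -0.066, -0.0], [-0.0, 0.002, -1.0]] j [ 0.56  0.29 -0.61  2.01  0.22  0.89 -0.23] F [-1.6  0.2  6.9] M [ 0.03  0.61 -0.08] w 48.8
```

```bash
python3 -c "
import numpy as np
for d in range(5,91,5):
    t=np.radians(d);a=93.2*np.cos(t)-69.9*np.sin(t);u=93.2*np.sin(t)+69.9*np.cos(t);print(d,round(t,3),'tx',round(a-93.2,1),'tz',round(69.9-u,1))"
```

```text
5 0.087 tx -6.4 tz -7.9
10 0.175 tx -13.6 tz -15.1
15 0.262 tx -21.3 tz -21.7
20 0.349 tx -29.5 tz -27.7
25 0.436 tx -38.3 tz -32.8
30 0.524 tx -47.4 tz -37.2
35 0.611 tx -56.9 tz -40.8
40 0.698 tx -66.7 tz -43.6
45 0.785 tx -76.7 tz -45.4
50 0.873 tx -86.8 tz -46.4
55 0.96 tx -97.0 tz -46.5
60 1.047 tx -107.1 tz -45.8
65 1.134 tx -117.2 tz -44.1
70 1.222 tx -127.0 tz -41.6
75 1.309 tx -136.6 tz -38.2
80 1.396 tx -145.9 tz -34.0
85 1.484 tx -154.7 tz -29.0
90 1.571 tx -163.1 tz -23.3
```

```bash

python3 -m pendant '[{"tx":-6.4,"ty":0,"tz":-7.5,"rx":0,"ry":0.087,"rz":0,"fingers":45},{"tx":-13.6,"ty":0,"tz":-14.6,"rx":0,"ry":0.175,"rz":0,"fingers":45},{"tx":-21.3,"ty":0,"tz":-21.2,"rx":0,"ry":0.262,"rz":0,"fingers":45},{"tx":-29.5,"ty":0,"tz":-27,"rx":0,"ry":0.349,"rz":0,"fingers":45},{"tx":-38.3,"ty":0,"tz":-32.3,"rx":0,"ry":0.436,"rz":0,"fingers":45},{"tx":-47.4,"ty":0,"tz":-36.7,"rx":0,"ry":0.524,"rz":0,"fingers":45},{"tx":-47.4,"ty":0,"tz":-36.7,"rx":0,"ry":0.524,"rz":0,"fingers":45}]' 50
python3 -c "
from h import *
st();snap('wrist','w5.png');c=snap('scene','s5.png')
cv2.imwrite('pics/s5c.png',cv2.resize(c['pixels'][170:310,220:420,::-1],(800,560),interpolation=cv2.INTER_CUBIC))"
```

```text
time_s: 6.78
position: [499.8, -84.2, 124.1]
ee_rot: [-2.004, -1.861, -0.542]
wrist_force: [0.7, -3.2, 0.5]
width: 48.9
t 6.7833 p [499.8 -84.2 124.1] R [[0.064, 0.997, 0.04], [0.863, -0.075, 0.5], [0.502, 0.002, -0.865]] j [ 0.99  0.39 -0.69  1.93 -0.3   1.06  0.41] F [ 0.7 -3.2  0.5] M [-1.13 -0.06 -0.  ] w 48.9
```

View pics/s5c.png

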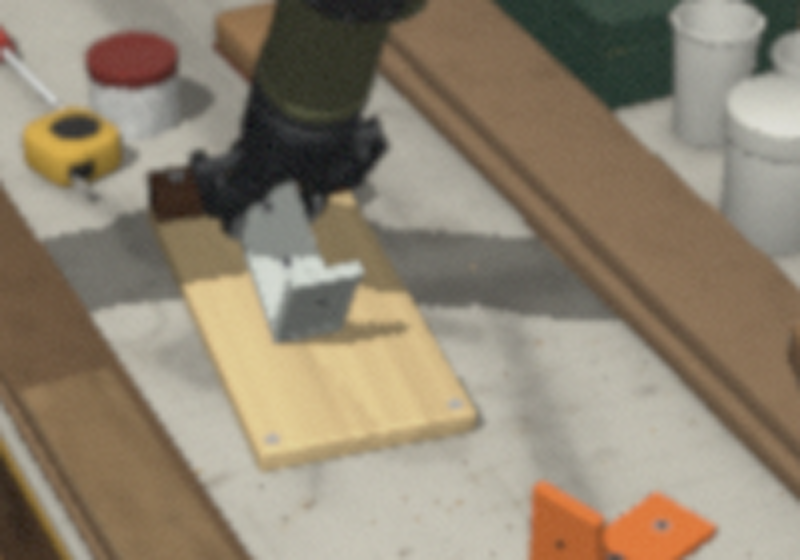

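View pics/w5.png

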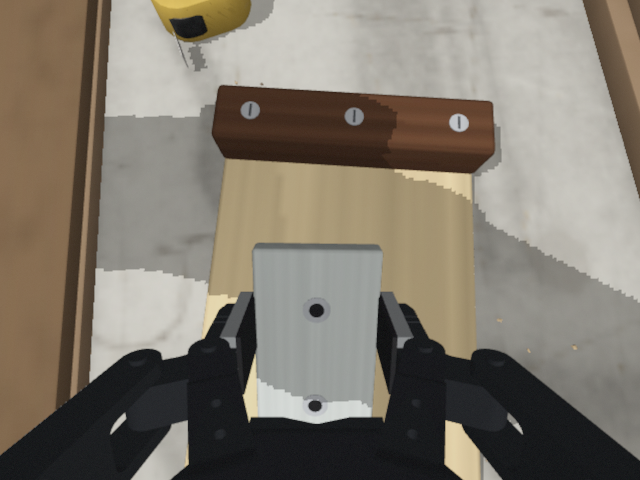

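```bash
cat >> h.py <<'E'
O=np.array([527.,35.,18.]);BX=np.array([.132,.991,0]);BX/=np.linalg.norm(BX);BY=np.array([-BX[1],BX[0],0])
def brk(s,yb,th,yaw,g=(93.2,-1.6,69.9),dz=0.):
    # TCP for corner at board (s,yb), roll th deg, tool/bracket yaw deg
    a=np.radians(yaw); e=np.array([-np.sin(a),np.cos(a),0]); yv=np.array([-np.cos(a),-np.sin(a),0]); t=np.radians(th)
    X=e*np.cos(t)+np.array([0,0,np.sin(t)]); Z=-e*np.sin(t)+np.array([0,0,np.cos(t)])
    return O+BX*s+BY*yb+X*g[0]+yv*g[1]+Z*g[2]+[0,0,dz], tgt(yaw,th)
def where(th_off=0,g=(93.2,-1.6,69.9)):
    s=read_state();M=R.from_rotvec(s['ee_rot']).as_matrix()
    X=M[:,0];Y=-M[:,1];Z=-M[:,2]
    c=s['position']-X*g[0]-Y*g[1]-Z*g[2]; return c,(c-O)@BX,(c-O)@BY
E
python3 -c "
from h import *
print(where())
s=read_state()
for i,th in enumerate(range(35,81,5)):
    f=(i+1)/10
    p,Rt=brk(-162+f*102,10,th,-3.7-3.9*f,dz=0); print(th,end=' ');rel(p,Rt,s)
"
```

```text
(array([ 495.2200578 , -126.54259136,   17.19477446]), np.float64(-164.32433571054645), np.float64(10.172818741293302))
35 t [ 4.6  1.3 -2.6] r [0.001 0.09  0.003] rows>= 0.7
40 t [ 6.3  2.1 -4.8] r [-0.003  0.177  0.009] rows>= 1.4
45 t [ 7.3  2.8 -6.3] r [-0.008  0.265  0.014] rows>= 2.1
50 t [ 7.9  3.3 -7.1] r [-0.013  0.352  0.019] rows>= 2.8
55 t [ 8.   3.7 -7.2] r [-0.018  0.439  0.024] rows>= 3.5
60 t [ 7.6  4.  -6.5] r [-0.024  0.526  0.028] rows>= 4.2
65 t [ 6.9  4.1 -5. ] r [-0.031  0.613  0.031] rows>= 4.9
70 t [ 6.   4.1 -2.7] r [-0.037  0.701  0.035] rows>= 5.6
75 t [4.8 3.9 0.6] r [-0.045  0.788  0.037] rows>= 6.3
80 t [3.5 3.7 4.7] r [-0.052  0.875  0.04 ] rows>= 7.0
```

```bash

python3 -m pendant '[{"tx":4.6,"ty":1.3,"tz":-2.6,"rx":0,"ry":0.09,"rz":0.003,"fingers":45},{"tx":6.3,"ty":2.1,"tz":-4.8,"rx":-0.003,"ry":0.177,"rz":0.009,"fingers":45},{"tx":7.3,"ty":2.8,"tz":-6.3,"rx":-0.008,"ry":0.265,"rz":0.014,"fingers":45},{"tx":7.9,"ty":3.3,"tz":-7.1,"rx":-0.013,"ry":0.352,"rz":0.019,"fingers":45},{"tx":8,"ty":3.7,"tz":-7.2,"rx":-0.018,"ry":0.439,"rz":0.024,"fingers":45},{"tx":7.6,"ty":4,"tz":-6.5,"rx":-0.024,"ry":0.526,"rz":0.028,"fingers":45},{"tx":6.9,"ty":4.1,"tz":-5,"rx":-0.031,"ry":0.613,"rz":0.031,"fingers":45},{"tx":6,"ty":4.1,"tz":-2.7,"rx":-0.037,"ry":0.701,"rz":0.035,"fingers":45},{"tx":4.8,"ty":3.9,"tz":0.6,"rx":-0.045,"ry":0.788,"rz":0.037,"fingers":45},{"tx":4.8,"ty":3.9,"tz":0.6,"rx":-0.045,"ry":0.788,"rz":0.037,"fingers":45}]' 50
python3 -c "
from h import *
st();print(where());snap('wrist','w6.png');c=snap('scene','s6.png')
cv2.imwrite('pics/s6c.png',cv2.resize(c['pixels'][170:310,220:420,::-1],(800,560),interpolation=cv2.INTER_CUBIC))"
```

```text
time_s: 7.72
position: [503.9, -74.6, 125.9]
ee_rot: [-1.496, -1.317, -1.157]
wrist_force: [-0.6, -1.8, 6.4]
width: 48.9
t 7.7167 p [503.9 -74.6 125.9] R [[0.034, 0.992, 0.12], [0.247, -0.125, 0.961], [0.969, -0.004, -0.249]] j [ 1.21  0.84 -0.75  1.84 -0.66  1.33  0.74] F [-0.6 -1.8  6.4] M [-0.16  0.11  0.04] w 48.9
(array([507.47516789, -30.21456655,  18.27530205]), np.float64(-67.22155268547142), np.float64(10.743445166624314))
```

View pics/s6c.png

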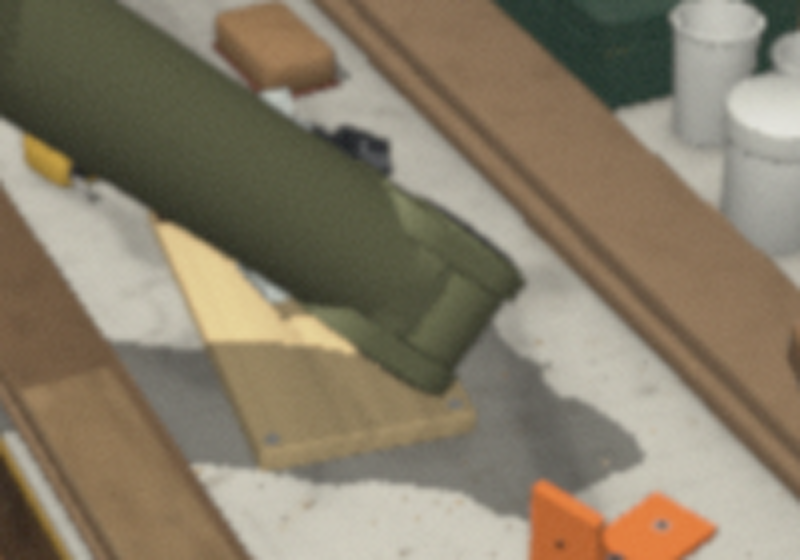

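View pics/w6.png

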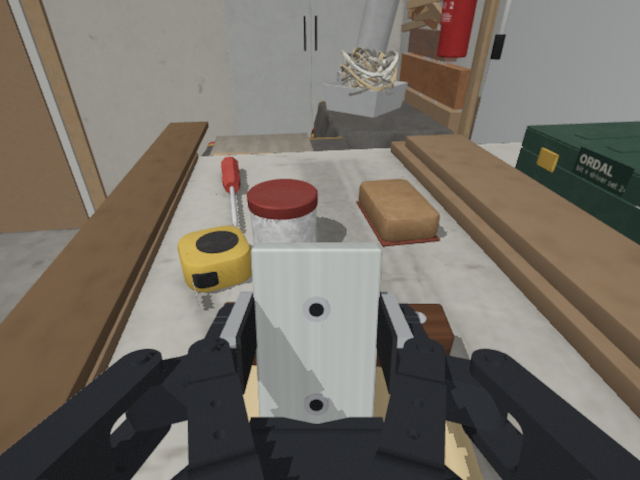

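```bash
python3 -c "
from h import *
s=read_state()
for th,ss in [(78,-45),(81,-28),(83,-26)]:
    p,Rt=brk(ss,9,th,-7.6,dz=0); print(th,end=' ');rel(p,Rt,s)
"
```

```text
78 t [ 1.8  1.2 17.4] r [-0.011  0.05   0.001] rows>= 0.4
81 t [ 2.1  1.3 29.2] r [-0.011  0.102  0.001] rows>= 0.8
83 t [-0.2  1.3 28.2] r [-0.011  0.137  0.   ] rows>= 1.1
```

```bash

python3 -m pendant '[{"tx":1,"ty":0.6,"tz":9,"rx":-0.005,"ry":0.025,"rz":0,"fingers":45},{"tx":1.8,"ty":1.2,"tz":17.4,"rx":-0.011,"ry":0.05,"rz":0,"fingers":45},{"tx":2.1,"ty":1.3,"tz":25,"rx":-0.011,"ry":0.085,"rz":0,"fingers":45},{"tx":1,"ty":1.3,"tz":28.5,"rx":-0.011,"ry":0.115,"rz":0,"fingers":45},{"tx":-0.2,"ty":1.3,"tz":28.2,"rx":-0.011,"ry":0.137,"rz":0,"fingers":45},{"tx":-0.2,"ty":1.3,"tz":28.2,"rx":-0.011,"ry":0.137,"rz":0,"fingers":45}]' 50
python3 -c "
from h import *
st();print(where())"
```

```text
time_s: 8.32
position: [508.2, -46.4, 119.4]
ee_rot: [-1.397, -1.224, -1.241]
wrist_force: [-1.7, -2.0, 4.9]
width: 48.3
t 8.3167 p [508.2 -46.4 119.4] R [[0.016, 0.991, 0.129], [0.116, -0.13, 0.985], [0.993, -0.001, -0.117]] j [ 1.2   0.94 -0.78  1.85 -0.71  1.33  0.79] F [-1.7 -2.   4.9] M [-0.06  0.12  0.35] w 48.3
(array([514.0786973 ,  11.91105035,  18.64824796]), np.float64(-24.592848545212487), np.float64(9.759685440672415))
```

```bash

python3 -m pendant '[{"tx":0,"ty":0,"tz":0,"rx":0,"ry":0,"rz":0,"fingers":52},{"tx":0,"ty":0,"tz":0,"rx":0,"ry":0,"rz":0,"fingers":58},{"tx":0,"ty":0,"tz":0,"rx":0,"ry":0,"rz":0,"fingers":62},{"tx":0,"ty":0,"tz":0,"rx":0,"ry":0,"rz":0,"fingers":62},{"tx":0,"ty":0,"tz":0,"rx":0,"ry":0,"rz":0,"fingers":62},{"tx":0,"ty":0,"tz":0,"rx":0,"ry":0,"rz":0,"fingers":62}]' 50
python3 -c "
from h import *
st();snap('wrist','w7.png');c=snap('top','t7.png')
cv2.imwrite('pics/t7c.png',cv2.resize(c['pixels'][205:305,225:375,::-1],(800,533),interpolation=cv2.INTER_CUBIC))"
```

```text
time_s: 8.82
position: [508.1, -46.4, 119.3]
ee_rot: [-1.397, -1.224, -1.241]
wrist_force: [0.8, 0.3, -0.7]
width: 61.9
t 8.8167 p [508.1 -46.4 119.3] R [[0.017, 0.991, 0.129], [0.116, -0.13, 0.985], [0.993, -0.001, -0.117]] j [ 1.2   0.94 -0.78  1.85 -0.71  1.33  0.79] F [ 0.8  0.3 -0.7] M [-1.06  0.17  0.02] w 61.9
```

View pics/t7c.png

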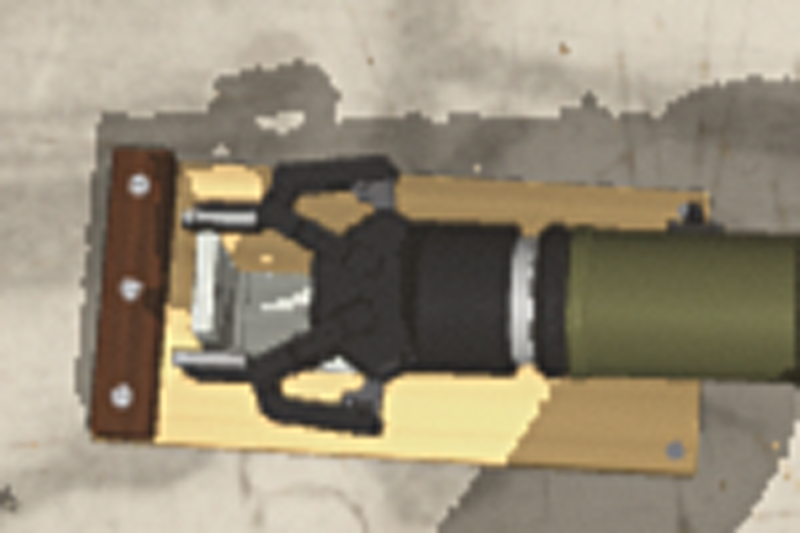

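View pics/w7.png

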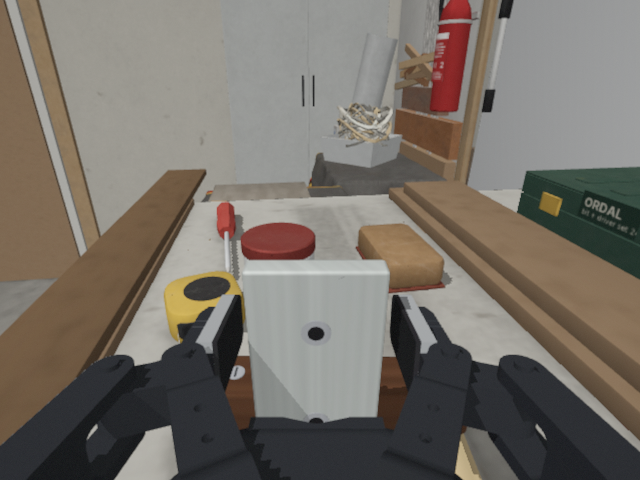

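```bash
python3 - <<'E'
from h import *
c=load('t7')
cv2.imwrite('pics/t7d.png',cv2.resize(c['pixels'][225:295,238:298,::-1],(600,700)[::1],interpolation=cv2.INTER_CUBIC)[:600])
s=read_state()
for d in (10,20,25,28): rel(s['position']+BX*d,R.from_rotvec(s['ee_rot']),s)
E
```

```text
t [1.2 0.  9.9] r [0. 0. 0.] rows>= 0.2
t [ 2.3  0.  19.9] r [0. 0. 0.] rows>= 0.5
t [ 2.9  0.  24.8] r [0. 0. 0.] rows>= 0.6
t [ 3.3  0.  27.8] r [0. 0. 0.] rows>= 0.7
```

View pics/t7d.png

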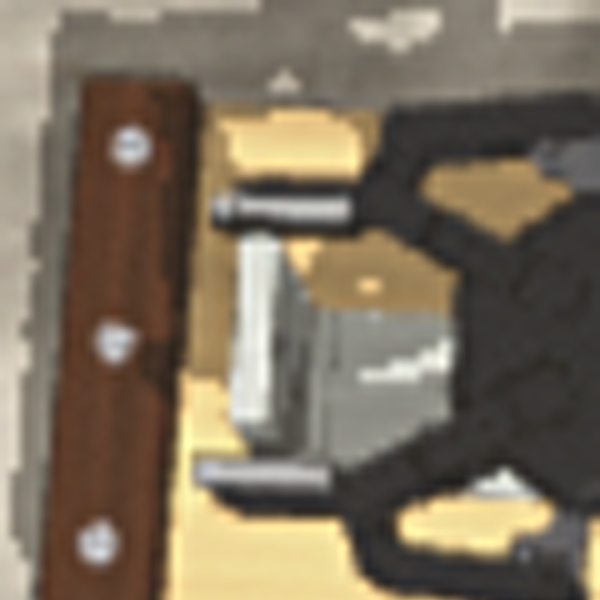

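```bash
python3 - <<'E'
from h import *
c=load('t7')
for u,v in [(242,237),(230,415)]:
    p=ray(c,238+u/10-.45,225+v/10-.45,143); print(p.round(1),((p-O)@BX).round(1),((p-O)@BY).round(1))
for u,v in [(196,110),(168,560)]:
    p=ray(c,238+u/10-.45,225+v/10-.45,48); print('fence',p.round(1),((p-O)@BX).round(1),((p-O)@BY).round(1))
E
python3 -m pendant '[{"tx":0,"ty":0,"tz":0,"rx":0,"ry":0,"rz":0,"fingers":45},{"tx":0,"ty":0,"tz":0,"rx":0,"ry":0,"rz":0,"fingers":45},{"tx":0,"ty":0,"tz":0,"rx":0,"ry":0,"rz":0,"fingers":45},{"tx":0,"ty":0,"tz":0,"rx":0,"ry":0,"rz":0,"fingers":45},{"tx":0,"ty":0,"tz":0,"rx":0,"ry":0,"rz":0,"fingers":45}]' 25
python3 -m pendant '[{"tx":0.6,"ty":0,"tz":5,"rx":0,"ry":0,"rz":0,"fingers":45},{"tx":1.2,"ty":0,"tz":10,"rx":0,"ry":0,"rz":0,"fingers":45},{"tx":1.7,"ty":0,"tz":15,"rx":0,"ry":0,"rz":0,"fingers":45},{"tx":1.9,"ty":0,"tz":17,"rx":0,"ry":0,"rz":0,"fingers":45},{"tx":1.9,"ty":0,"tz":17,"rx":0,"ry":0,"rz":0,"fingers":45}]' 25
```

```text
[539.5   6.6 143. ] -26.5 -16.1
[493.4  12.6 143. ] -26.7 30.4
fence [594.   25.3  48. ] -0.8 -67.6
fence [470.   40.5  48. ] -2.1 57.2
time_s: 9.33
position: [508.1, -46.5, 119.3]
ee_rot: [-1.397, -1.224, -1.241]
wrist_force: [-0.4, 0.4, 0.1]
width: 49.4
time_s: 9.75
position: [510.1, -28.3, 119.3]
ee_rot: [-1.396, -1.225, -1.24]
wrist_force: [0.3, 1.6, 0.1]
width: 49.2
```

```bash

for i in 1 2; do python3 -m pendant '[{"tx":0.1,"ty":0,"tz":1,"rx":0,"ry":0,"rz":0,"fingers":45},{"tx":0.2,"ty":0,"tz":2,"rx":0,"ry":0,"rz":0,"fingers":45},{"tx":0.2,"ty":0,"tz":2,"rx":0,"ry":0,"rz":0,"fingers":45}]'; done
python3 -m pendant '[{"tx":0.1,"ty":0,"tz":1,"rx":0,"ry":0,"rz":0,"fingers":45},{"tx":0.1,"ty":0,"tz":1,"rx":0,"ry":0,"rz":0,"fingers":45}]'
python3 -c "
from h import *
st();c=snap('top','t8.png')
cv2.imwrite('pics/t8d.png',cv2.resize(c['pixels'][225:295,238:298,::-1],(600,700)[::1],interpolation=cv2.INTER_CUBIC)[:600])"
```

```text
time_s: 10.0
position: [510.4, -26.1, 119.3]
ee_rot: [-1.395, -1.225, -1.24]
wrist_force: [-0.7, -0.9, 0.2]
width: 49.5
time_s: 10.25
position: [510.7, -24.1, 119.3]
ee_rot: [-1.396, -1.225, -1.24]
wrist_force: [0.6, -0.8, 1.3]
width: 49.5
time_s: 10.42
position: [510.9, -23.0, 119.3]
ee_rot: [-1.396, -1.225, -1.24]
wrist_force: [-0.5, -1.3, 0.9]
width: 49.0
t 10.4167 p [510.9 -23.  119.3] R [[0.016, 0.992, 0.128], [0.116, -0.129, 0.985], [0.993, -0.001, -0.117]] j [ 1.19  0.94 -0.79  1.88 -0.73  1.29  0.8 ] F [-0.5 -1.3  0.9] M [-0.99  0.07 -0.07] w 49.0
```

View pics/t8d.png

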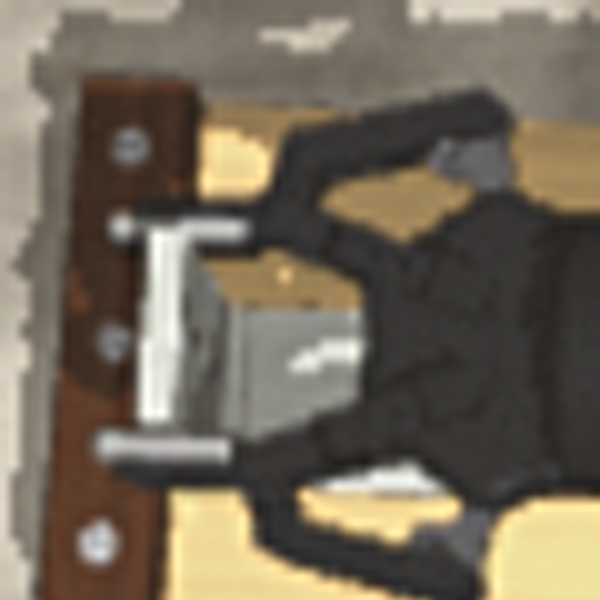

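```bash

for i in 1 2 3 ; do python3 -m pendant '[{"tx":0.1,"ty":0,"tz":1,"rx":0,"ry":0,"rz":0,"fingers":45},{"tx":0.1,"ty":0,"tz":1,"rx":0,"ry":0,"rz":0,"fingers":45}]' | egrep 'pos|force'; done

```

```text
position: [511.0, -21.9, 119.3]
wrist_force: [0.8, -0.5, 1.1]
position: [511.2, -20.7, 119.3]
wrist_force: [-0.2, -0.9, 1.5]
position: [511.4, -19.9, 119.3]
wrist_force: [-0.4, -2.7, 2.4]
```

```bash

for i in 1 2 3 ; do python3 -m pendant '[{"tx":0.1,"ty":0,"tz":1,"rx":0,"ry":0,"rz":0,"fingers":45},{"tx":0.1,"ty":0,"tz":1,"rx":0,"ry":0,"rz":0,"fingers":45}]' | egrep 'pos|force'; done

```

```text
position: [511.5, -19.3, 119.3]
wrist_force: [-2.5, -5.0, 2.6]
position: [511.5, -18.9, 119.4]
wrist_force: [-2.3, -4.6, 2.5]
position: [511.6, -18.6, 119.4]
wrist_force: [-2.8, -5.2, 3.9]
```

```bash

python3 -m pendant '[{"tx":0,"ty":0,"tz":0,"rx":0,"ry":0,"rz":0,"fingers":51},{"tx":0,"ty":0,"tz":0,"rx":0,"ry":0,"rz":0,"fingers":53},{"tx":0,"ty":0,"tz":0,"rx":0,"ry":0,"rz":0,"fingers":58},{"tx":0,"ty":0,"tz":0,"rx":0,"ry":0,"rz":0,"fingers":62},{"tx":0,"ty":0,"tz":0,"rx":0,"ry":0,"rz":0,"fingers":62},{"tx":0,"ty":0,"tz":0,"rx":0,"ry":0,"rz":0,"fingers":62}]'
python3 -c "
from h import *
st();snap('wrist','w9.png');c=snap('top','t9.png')
cv2.imwrite('pics/t9d.png',cv2.resize(c['pixels'][225:295,238:298,::-1],(600,700)[::1],interpolation=cv2.INTER_CUBIC)[:600])"
```

```text
time_s: 11.97
position: [511.5, -18.3, 119.4]
ee_rot: [-1.397, -1.224, -1.241]
wrist_force: [-0.4, -0.7, -0.8]
width: 61.9
t 11.9667 p [511.5 -18.3 119.4] R [[0.016, 0.992, 0.129], [0.116, -0.13, 0.985], [0.993, -0.001, -0.117]] j [ 1.18  0.93 -0.79  1.88 -0.74  1.28  0.8 ] F [-0.4 -0.7 -0.8] M [-1.01  0.12 -0.05] w 61.9
```

View pics/t9d.png

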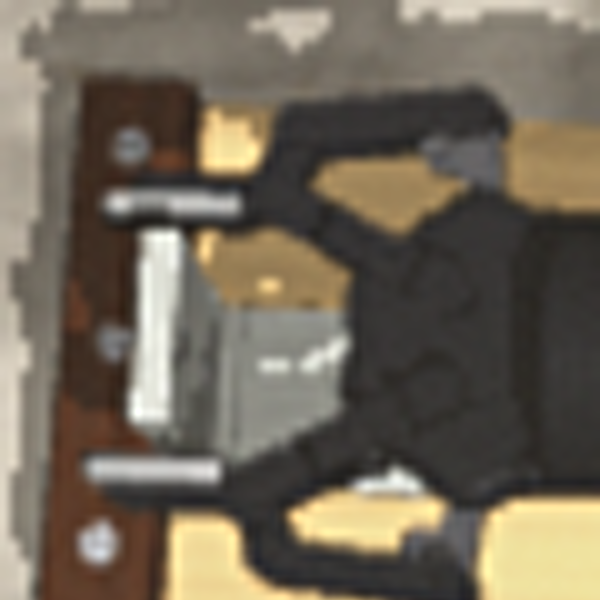

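View pics/w9.png

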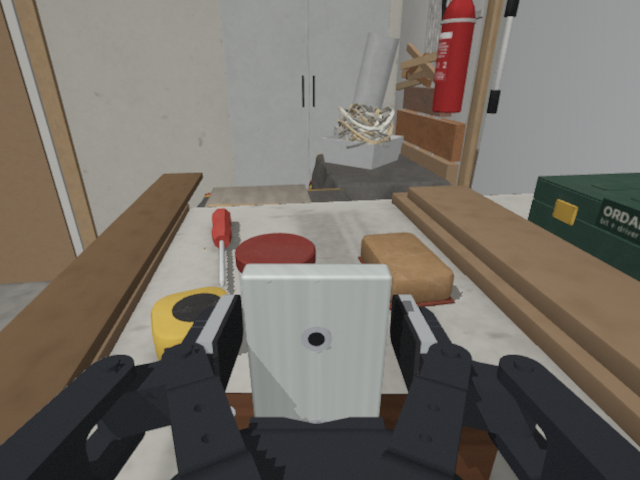

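```bash

python3 -m pendant '[{"tx":5,"ty":0,"tz":-3,"rx":0,"ry":0,"rz":0,"fingers":75},{"tx":15,"ty":0,"tz":-10,"rx":0,"ry":0,"rz":0,"fingers":75},{"tx":35,"ty":0,"tz":-20,"rx":0,"ry":0,"rz":0,"fingers":75},{"tx":60,"ty":0,"tz":-30,"rx":0,"ry":0,"rz":0,"fingers":75},{"tx":90,"ty":0,"tz":-45,"rx":0,"ry":0,"rz":0,"fingers":75},{"tx":120,"ty":0,"tz":-80,"rx":0,"ry":0,"rz":0,"fingers":75},{"tx":150,"ty":0,"tz":-120,"rx":0,"ry":0,"rz":0,"fingers":75},{"tx":170,"ty":0,"tz":-150,"rx":0,"ry":0,"rz":0,"fingers":75},{"tx":170,"ty":0,"tz":-150,"rx":0,"ry":0,"rz":0,"fingers":75},{"tx":170,"ty":0,"tz":-150,"rx":0,"ry":0,"rz":0,"fingers":75}]'
python3 -c "
from h import *
st();c=snap('wrist','w10.png');c=snap('top','t10.png')
cv2.imwrite('pics/t10d.png',cv2.resize(c['pixels'][225:295,238:308,::-1],(600,600),interpolation=cv2.INTER_CUBIC))"
```

```text
time_s: 12.9
position: [495.5, -149.7, 307.8]
ee_rot: [-1.402, -1.227, -1.245]
wrist_force: [0.5, 0.7, -0.4]
width: 74.8
t 12.9 p [ 495.5 -149.7  307.8] R [[0.014, 0.991, 0.134], [0.12, -0.135, 0.984], [0.993, 0.003, -0.121]] j [ 1.38  0.69 -0.87  1.71 -0.78  1.65  0.56] F [ 0.5  0.7 -0.4] M [-1.05  0.13  0.02] w 74.8
```

View pics/t10d.png

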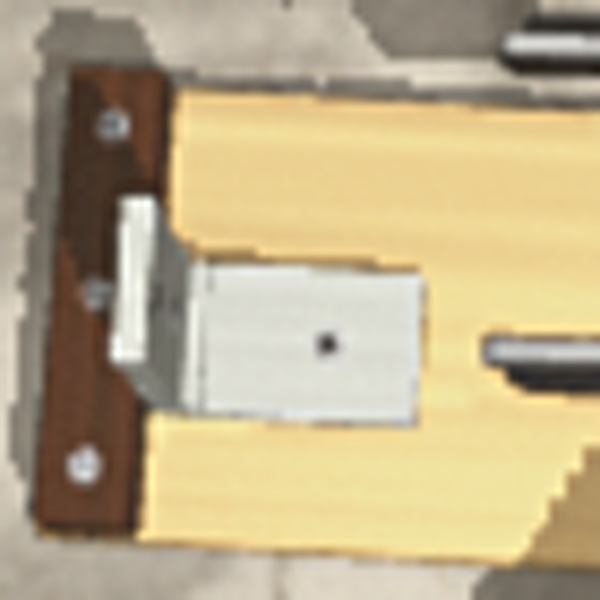

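View pics/w10.png

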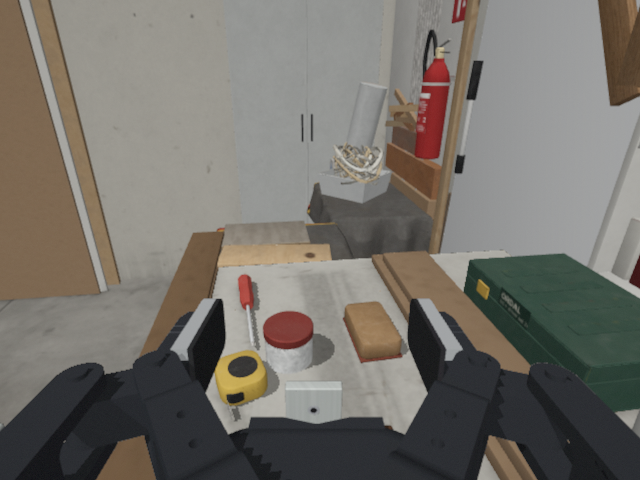

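```bash
python3 - <<'E'
from h import *
c=load('t10')
def f(n,u,v,z):
    p=ray(c,238+(u+.5)/8.571-.5,225+(v+.5)/8.571-.5,z); print(n,p.round(1),'s',((p-O)@BX).round(1),'y',((p-O)@BY).round(1)); return p
a=f('top outer',122,200,143);b=f('top outer',111,360,143)
e=f('short end',428,268,28);g=f('short end',417,427,28)
h=f('side',200,262,28)
k=f('fence',172,80,48);l=f('fence',138,528,48)
for n,(p,q) in dict(top=(a,b),se=(e,g),fence=(k,l)).items(): d=p-q; print(n,np.degrees(np.arctan2(d[1],d[0])).round(2),np.linalg.norm(d).round(1))
print('gap to fence line: ',[((p-k)@BX).round(1) for p in (a,b,e,g)])
E
```

```text
top outer [542.5  32.2 143. ] s -0.7 y -15.8
top outer [494.2  38.3 143. ] s -1.0 y 33.0
short end [533.9 -53.3  28. ] s -86.6 y -18.5
short end [482.5 -46.1  28. ] s -86.2 y 33.4
side [542.   20.2  28. ] s -12.7 y -16.8
fence [598.5  23.7  48. ] s -1.8 y -72.4
fence [454.9  43.2  48. ] s -1.3 y 72.5
top -7.26 48.8
se -7.99 51.9
fence -7.76 144.9
gap to fence line:  [np.float64(1.0), np.float64(0.8), np.float64(-84.8), np.float64(-84.4)]
```

```bash
python3 -c "
from h import *
print(job_done()); s=read_state(); print(s['time_s'])"
```

```text
the job is handed in; nothing more can be done
None
the job is handed in; nothing more can be done
```

The bracket is standing on its short leg with the back of its long leg flush against the fence. I handed the job in at about 13 s of the 48 s allowed; it reports no verdict.

**What I did:**
- I gripped the silver bracket across the edges of its long leg. The orange look-alike was left alone.
- I rolled it over its corner to about 83° while the corner slid along the board towards the fence, squaring it up on the way.
- I released it there so that it settled the last few degrees onto its short leg.
- I gripped it again and slid it until the wrist force rose to about 5–6 N against the fence. Then I let go and backed the gripper clear.

**Last checks, from the top camera** (calibration good to about 2 mm):

| Check | Measured | Limit |
|---|---|---|
| Corner to fence face, inferred from the short leg's end | about 0 mm | -6 to +4 mm |
| Upright, from the long leg's top edge about 1 mm over the fence line | about 0.5° | 3.4° |
| Square to the fence | within 0.5° | 5° |
| Corner's middle from the fence's middle | about 8 mm | 52 mm |

- **Robot clear:** the wrist force was about zero after backing off, and the gripper was well away from the bracket.
- **Bystanders:** I saw no sign in the pictures that the nail tin, the sanding block or the masking tape had moved. The arm never went near them, but I did not measure their positions again at the end.
- **Disagreements:** two measurements of the fence line differed by about 1.5 mm, so the gap above is measured against the fence edge in the same picture. The first pendant call was refused because its rows left out some keys; nothing moved.

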